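Lay the groove block down against the fence

TASK

Make the grooved forming block ready for use: push near the top of its grooved face to tip it over onto its back on the steel plate, so that the grooves look up, then push it along the plate until its end sits flush against the brass fence, and move clear. Only push it, never lift it, and leave the other block standing where it is and everything else on the bench undisturbed.

Things in the scene. Friction and masses are not known exactly. Their poses are not given: they have to be found in the camera images.
- plate: fixed grey steel bench plate, 250 (x) by 290 (y) mm, 6 mm thick, turned up to 0.42 rad; origin at the centre of its underside, on the table, so its top is at 6 mm. Along its far (+x) edge runs a fixed brass fence bar, 24 mm high above the table, parallel to y, its inner face 111 mm from the origin.
- fence (a point): middle of the inner (-x) face of the fence, 111 mm from the plate's origin, 15 mm above the table; axes as the plate's
- groove_block: loose brown hardwood block, 130-220 g, 40 mm thick (x), 55 wide (y), 90 long (z), standing on end on the plate, left or right of the pale block. Origin: centre of the end it stands on. The +x face has three grooves along z (10 mm deep; 16, 12, 7 wide, 5 mm ridges); at the start it looks away from the fence, within 0.2 rad. It topples past 24 degrees; lying right, x points up and z to the fence.
- groove_block_centre (a point): middle of the grooved block, 45 mm along its z from the origin: 51 mm above the table standing, 26 mm lying
- groove_block_head (a point): middle of the end of the block that is its top at the start (z = 90 mm); it must finally touch the fence. Just tipped over, it lies about 15 to 55 mm short of the fence. Run into the fence askew it tends to jam there: it should slide up square.
- groove_face (a point): middle of the grooved face (x = +20 mm, z = 45 mm of the block); 46 mm above the table when the block lies grooves up
- dome_block: loose pale wooden block of the same size (40 by 55 by 90 mm), standing on end on the same plate, about 130 mm (centre to centre) to one side of the grooved block; its face to the robot has two dark round hollows. Origin at the centre of its underside. Must stay standing where it is.
- wax: loose stepped block of orange wax, 60 by 40 by 52 mm, on the table off the plate's +y side; origin at the centre of its underside; leave alone
- tape: loose roll of white tape, 84 mm across, 20 mm high, lying flat on the table off the plate's -y side; origin at its underside; leave alone
- hammer: loose hammer, 240 mm long, lying on the table at the robot's right; leave alone
- jar: loose amber jar with a black lid, 52 mm across, 70 mm high, at the robot's left; origin at its underside; leave alone
- file: loose red-handled screwdriver, 170 mm long, lying at the robot's left; leave alone
- cup: loose blue cup, 64 mm across, 70 mm high, at the robot's far right; origin at its underside; leave alone

How it is judged:
By the outcome, as a careful person would: the job done as asked, in the order asked, and still so for the second after the job is handed in, with the robot touching nothing.
It also fails if it takes over 42 s, if anything falls off the work surface, if the arm or the gripper's body presses on something with over 40 N, if the wrist force passes 120 N, or if a joint passes its speed limit or range.

ROBOT

A 6-joint arm with a two-finger parallel gripper is mounted at the origin on the work surface. World frame = base frame: x ahead of the robot, y to its left, z up, the work surface at z = 0. Lengths are in m, angles in rad, forces in N, time in s.
With the tool pointing down it reaches from about 0.425 to 0.95 m from the base axis. Payload 14.7 kg.
Tool frame: the origin (TCP) lies at the very end of the fingers, on their centre line; the grasp point (between the pads) lies 19 mm behind it (bot.grasp_offset is the distance from the TCP to the grasp point, in m); z points along the fingers, y is the line along which they close (so a half turn about z gives the same grasp; the last joint's range is limited). The gripper opens to 85 mm and grips with 20 to 120 N. Pads are 22 mm wide; open, the fingers measure 114 mm over their backs; the gripper's body (76 mm by 85 mm) begins 54 mm behind the grasp point. The pads swing forward as they close: fully open they stand 13 mm farther back than shut.
Start: joints at [-1.221, 0.48, 1.596, -0, 1.065, -0.047], TCP at [0.251, -0.599, 0.231] pointing down, gripper open.
Joint ranges: [-2.75, 2.75], [-0.82, 2.05], [0.23, 2.67], [-1.56, 4.7], [0.09, 2.69], [-2.92, 2.92]. Speed limits (rad/s): [1.89, 1.89, 2.39, 3.01, 3.01, 3.01].

INTERFACE

Orientations are given as a rotation vector (axis times angle).
In Python, from cell import bot gives the robot as it stands.
- The arm moves only by the tool play_rows, never from a script. Its argument "rows" is a list that holds one entry, the list of rows, each a list of 5 numbers: the shift along the tool's x, y, z in m, then the turn about the tool's z in degrees, then the closure, from -1 (fully open) to 1 (shut). In form: [[[tx, ty, tz, spin, hand], ...]]. A call has 1 to 8 rows; each row shifts and turns the commanded pose from where the row before left it, along the tool's axes as they then stand; what a row does not reach is not made up. A row lasts 1/8 s, in which the tool goes at most 62.5 mm and 10.7 degrees, less where a joint would pass 70% of its speed; a pose out of reach is approached as far as the arm can. A call is refused whole if a number of a shift passes 0.0625 or a number of a turn 10.7, either way. A call with a gripper value outside its range is refused whole. The fingers move at their own pace and stop on an object; the grip force is fixed at half the most. Time passes only in rows, so rows that do not move let the fingers close. It gives the time, the measured TCP pose, the force, the opening and the grip force at its end, in the units of the state.
- bot.get_state(): the state, without advancing time (a new reading comes with each control period).
- bot.read_camera(name): name is "scene" or "top"; returns a dict with "image" (384x512x3 uint8, red, green, blue), "fovy" (degrees; the focal length in pixels is half the picture's height over the tangent of half this angle, whatever the lens; pixels are square), "cx", "cy" (the principal point, pixels), "T" (4x4, takes a point from camera to world coordinates). Camera axes: x right, y down, z forward; pixel columns grow to the right and rows downward; lengths in m; the calibration is good to about 2 mm. A picture is of the moment at which its call begins. There is no depth.
- bot.hand_in(): hands the job in; it is judged then, once.
Trained networks look in a picture, given as the dict that the camera call returned (one of the last four; its "shot" number tells which), for a name from the list of things; names that differ only in an ending like _2 or _b are one class to them, and where a whole thing is asked for, a point or a joint stands for the part that bears it (a point fixed in the world has none). Each returns a list of dicts, best first, with "conf" (0 to 1); they miss things now and then, are a little off and sometimes report something else, mostly with a low value. They report only what shows in the picture. A call takes as long as a camera call.
- bot.find_in(thing, picture): "xy" ([column, row] in pixels, amid what is visible of it).
- bot.tip_of(thing, picture): "xy" ([column, row] in pixels: a listed point, or the origin of a listed thing).
The state is a dict: "clock": time; "qpos": joint angles; "qd": joint speeds; "effort": joint torques, N m; "ee_pos": TCP position; "tcp_rot": TCP orientation; "ft_force": force on the tool from outside, world axes, zero at the start; "ft_torque": the same for the moment, N m; "opening": finger opening in m; "grip_force": force on a finger pad.
Only numpy, scipy, OpenCV 4.12 (cv2) and the standard library are available. Lean on these libraries where they do the work, as an engineer would, in place of code of your own. Each camera call takes 0.05 s, during which the arm holds its last target. There are 200 camera calls.

## Working session

There is one attempt and no reset: what is moved stays moved. The work goes in short steps, Python scripts to look and compute and a tool call to move; the robot and the scene stay as the last step left them, time stands still between calls to the robot, and variables do not carry over. Pictures are saved under pics/ and viewed, at most 10 in all, crops included, and the job is handed in when it is done.

Besides the shell and the picture viewer there is one more tool, called after "Call:" as name(argument=value, ...) on one line, values as JSON. play_rows: Moves the arm, as the interface text tells. Its arguments: {"type":"object","properties":{"rows":{"type":"array"}},"required":["rows"]}

```bash
mkdir -p pics
cat > h.py <<'E'
import numpy as np, cv2
from cell import bot
from scipy.spatial.transform import Rotation as R
def K(p):
    f=p["image"].shape[0]/2/np.tan(np.radians(p["fovy"])/2); return f,p["cx"],p["cy"]
def onz(p,xy,z):
    f,cx,cy=K(p); T=np.array(p["T"]); d=T[:3,:3]@[(xy[0]-cx)/f,(xy[1]-cy)/f,1]; o=T[:3,3]
    return o+d*(z-o[2])/d[2]
def proj(p,X):
    f,cx,cy=K(p); T=np.array(p["T"]); c=T[:3,:3].T@(np.array(X)-T[:3,3]); return np.array([cx+f*c[0]/c[2],cy+f*c[1]/c[2]])
def look(n):
    return bot.read_camera(n)
def save(p,name): cv2.imwrite("pics/"+name,p["image"][:,:,::-1])
E
python3 - <<'E'
from h import *
Z=dict(plate=0,fence=.015,groove_block=.006,groove_block_centre=.051,groove_block_head=.096,groove_face=.051,dome_block=.006,wax=0,tape=0)
ims=[]
for n in("top","scene"):
    p=look(n); ims.append(p["image"])
    print(n,np.round(p["T"],3).tolist(),p["fovy"])
    for t,z in Z.items():
        print(t,[(np.round(r["xy"],1).tolist(),round(r["conf"],2),np.round(onz(p,r["xy"],z)[:2],4).tolist()) for r in bot.tip_of(t,p)[:2]])
cv2.imwrite("pics/a.png",cv2.resize(np.vstack(ims),None,fx=.78,fy=.78)[:,:,::-1])
s=bot.get_state();print(s["ee_pos"],s["tcp_rot"],s["opening"])
E
```

```text
top [[-0.003, -0.999, 0.042, 0.507], [-1.0, 0.003, 0.003, 0.031], [-0.003, -0.042, -0.999, 1.303], [0.0, 0.0, 0.0, 1.0]] 51.22665527569272
plate [([245.5, 186.8], 0.84, [0.5689, 0.0761]), ([272.3, 188.8], 0.15, [0.5621, -0.0112])]
fence [([239.9, 154.3], 0.75, [0.6734, 0.0936])]
groove_block [([272.5, 193.7], 0.67, [0.546, -0.0116]), ([126.6, 164.4], 0.64, [0.6426, 0.4627])]
groove_block_centre [([270.1, 191.2], 0.5, [0.5524, -0.0026])]
groove_block_head [([270.8, 189.8], 0.5, [0.555, -0.0035]), ([248.9, 186.2], 0.28, [0.5661, 0.0625])]
groove_face [([272.4, 197.2], 0.57, [0.5337, -0.0097])]
dome_block [([235.2, 205.7], 0.8, [0.5074, 0.1093])]
wax [([188.6, 204.0], 0.84, [0.5133, 0.2613])]
tape [([307.7, 153.7], 0.75, [0.6766, -0.1274])]
scene [[0.822, 0.346, -0.453, 1.089], [0.57, -0.48, 0.667, -0.768], [0.014, -0.806, -0.591, 0.773], [0.0, 0.0, 0.0, 1.0]] 50.11473354985767
plate [([270.4, 210.8], 0.6, [0.5633, 0.0674]), ([265.7, 196.4], 0.54, [0.51, 0.1208])]
fence [([311.2, 214.5], 0.81, [0.6816, 0.107])]
groove_block [([253.1, 221.0], 0.59, [0.553, -0.0091])]
groove_block_centre [([254.4, 212.0], 0.91, [0.5642, -0.0188])]
groove_block_head [([254.0, 194.3], 0.83, [0.5496, -0.0006])]
groove_face [([248.6, 207.5], 0.66, [0.5386, -0.0115])]
dome_block [([265.6, 194.2], 0.66, [0.5075, 0.1236]), ([274.5, 215.0], 0.31, [0.5886, 0.0511])]
wax [([290.3, 178.8], 0.6, [0.521, 0.2539])]
tape [([266.6, 260.7], 0.71, [0.6727, -0.1159])]
[ 0.25119242 -0.59947092  0.23129679] [-3.07993281e+00 -6.19095173e-01 -4.54200875e-05] 0.0851412555468706
```

View pics/a.png

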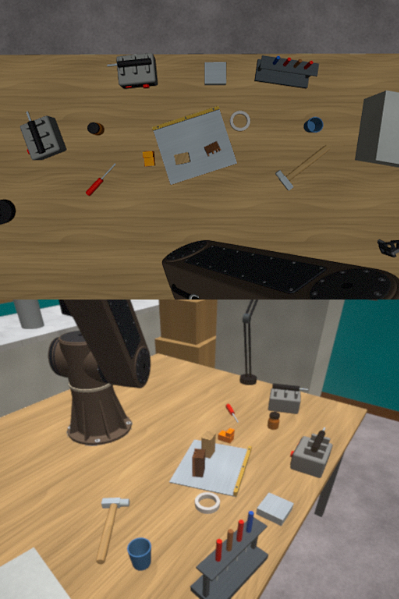

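The top view shows the plate (centre ~ (250,187) full-res), dark grooved block at (272,190), pale block at (235,203), and the fence running up-right from (197,163) to (277,138). The networks agree. Next I measure the plate and block edges.

Run:
```python
from h import *
p=look("top"); im=p["image"]; q=look("scene")
hsv=cv2.cvtColor(im,cv2.COLOR_RGB2HSV)
# plate: low saturation inside roi
roi=np.zeros(im.shape[:2],np.uint8); roi[130:245,190:310]=1
m=((hsv[...,1]<50)&(hsv[...,2]>90)).astype(np.uint8)*roi
n,l,st,c=cv2.connectedComponentsWithStats(m); i=1+st[1:,4].argmax()
hull=cv2.convexHull(np.argwhere(l==i)[:,::-1].astype(np.int32))
W=np.array([onz(p,x[0]+0.0,.006)[:2] for x in hull],np.float32)
r=cv2.minAreaRect(W); print("plate vis",r, cv2.boxPoints(r).round(4).tolist())
d=((im.astype(int).sum(2)<270)).astype(np.uint8)*roi; d[:175]=0;d[215:]=0
n,l,st,c=cv2.connectedComponentsWithStats(d)
for k in range(1,n):
  if st[k,4]>30: print(st[k],c[k])
cv2.imwrite("pics/b.png",np.hstack([cv2.resize(im[130:235,190:295+10],None,fx=3.47,fy=4.5,interpolation=2)[:,:,::-1],cv2.resize(q["image"][160:265,220:325],(399,472),interpolation=2)[:,:,::-1]]))
```

```text
plate vis ((0.5646356344223022, 0.06227102875709534), (0.23694314062595367, 0.29052841663360596), 17.7852840423584) [[0.4074999988079071, 0.16439999639987946], [0.49619999527931213, -0.11219999939203262], [0.7218000292778015, -0.039900001138448715], [0.6330999732017517, 0.23680000007152557]]
[262 181  21  20 234] [271.76068376 189.88034188]
[190 192  22  23 192] [195.578125   203.43229167]
[289 192  21  23 175] [303.53714286 203.96      ]
[225 195  20  16 151] [232.98675497 202.60264901]
[200 198   8   8  37] [203.54054054 202.45945946]
```

View pics/b.png

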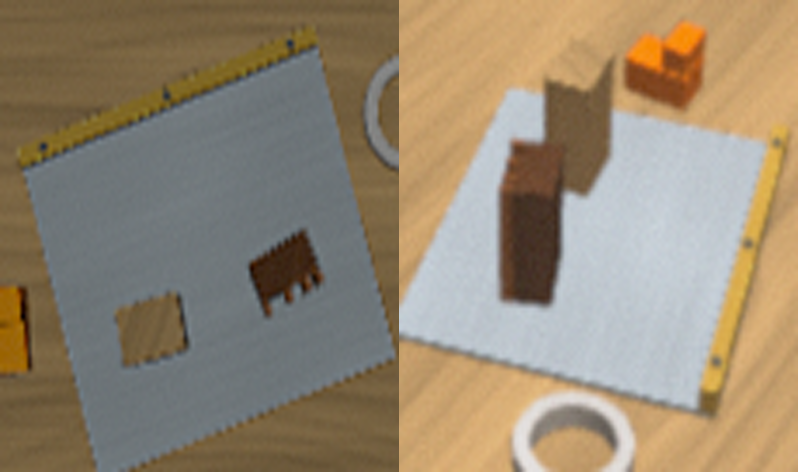

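The crop shows the plate clearly (yaw ≈ 17.8°, origin ≈ (0.571, 0.065)). The grooved block stands with grooves towards the robot at crop (285,272), turned slightly more than the plate. The pale block is at crop (150,328).

```bash
cat >> h.py <<'E'
PY=np.radians(17.8); PX=np.array([np.cos(PY),np.sin(PY)]); PYv=np.array([-PX[1],PX[0]]); PO=np.array([.571,.0645])
def plate(w): d=np.array(w)[:2]-PO; return np.array([d@PX,d@PYv])
def world(u): return PO+u[0]*PX+u[1]*PYv
def tool(): 
    s=bot.get_state(); r=R.from_rotvec(s["tcp_rot"]).as_matrix(); return np.array(s["ee_pos"]),r
def toolmove(xyz):
    t,r=tool(); return r.T@(np.array(xyz)-t)
def yaw(): return np.degrees(np.arctan2(tool()[1][1,0],tool()[1][0,0]))
def dark(p,z,roi,S=8,th=180):
    x0,y0,x1,y1=roi; c=cv2.resize(p["image"][y0:y1,x0:x1],None,fx=S,fy=S,interpolation=cv2.INTER_CUBIC).astype(int)
    m=((c.sum(2)<th*3/2)&(c[...,0]>c[...,2]-5)).astype(np.uint8)
    n,l,st,_=cv2.connectedComponentsWithStats(m); k=1+st[1:,4].argmax()
    pts=np.argwhere(l==k)[:,::-1]; h=cv2.convexHull(pts.astype(np.int32))[:,0]
    W=np.array([onz(p,[(a+.5)/S-.5+x0,(b+.5)/S-.5+y0],z)[:2] for a,b in h],np.float32)
    return cv2.minAreaRect(W),W
E
python3 - <<'E'
from h import *
p=look("top")
r,W=dark(p,.096,(252,172,294,212)); print(r)
b=cv2.boxPoints(r); print([plate(x).round(4).tolist() for x in b], "centre plate",plate(r[0]))
for t in [-.6,-.3,0]:pass
print("yaw tool",yaw(), "fence", np.round([plate(onz(p,x["xy"],.015)) for x in bot.tip_of("fence",p)[:1]],4))
print("dome",plate(onz(p,bot.tip_of("dome_block",p)[0]["xy"],.006)))
c=np.array(r[0])
E
```

```text
((0.5538250803947449, -0.0065071918070316315), (0.041940461844205856, 0.058093249797821045), 25.140819549560547)
[[-0.0626, -0.0362], [-0.0551, -0.0938], [-0.0135, -0.0885], [-0.021, -0.0309]] centre plate [-0.03805931 -0.06235774]
yaw tool 22.73359125020291 fence [[ 0.1159 -0.0006]]
dome [-0.04466456  0.06990228]
```

Call:
play_rows(rows=[[[0.03775,-0.0356,0,0,1],[0.03775,-0.0356,0,0,1],[0.03775,-0.0356,0,0,1],[0.03775,-0.0356,0,0,1],[0.03775,-0.0356,0.01,-0.6,1],[0.03775,-0.0356,0.01,-0.6,1],[0.03775,-0.0356,0.01,-0.6,1],[0.03775,-0.0356,0.01,-0.6,1]]])

```text
clock: 2.25
ee_pos: [0.4173, -0.2174, 0.1913]
tcp_rot: [3.066, 0.684, 0.001]
ft_force: [1.6, -0.2, -0.6]
opening: -0.0001
grip_force: 0.0
```

Run:
```python
from h import *
print(tool()[0],yaw(),bot.get_state()["opening"],bot.get_state()["clock"],toolmove([.504,-.030,.15]))
```

```text
[ 0.41731211 -0.2173959   0.19126272] 25.141892743022503 -0.00014056661048232123 2.25 [ 0.15807235 -0.13283819  0.04125253]
```

Call:
play_rows(rows=[[[0.0395,-0.0332,0.0102,0,1],[0.0395,-0.0332,0.0102,0,1],[0.0395,-0.0332,0.0102,0,1],[0.0395,-0.0332,0.0102,0,1],[0,0,0.034,0,1],[0,0,0.034,0,1],[0,0,0,0,1]]])

```text
clock: 3.12
ee_pos: [0.5018, -0.0311, 0.0809]
tcp_rot: [-3.065, -0.684, 0.006]
ft_force: [-0.1, 0.8, 1.1]
opening: 0.0001
grip_force: 0.0
```

Run:
```python
from h import *
p=look("scene"); q=look("top")
cv2.imwrite("pics/c.png",np.hstack([cv2.resize(q["image"][130:235,190:305],(399,472),interpolation=2)[:,:,::-1],cv2.resize(p["image"][140:265,200:325],(399,472),interpolation=2)[:,:,::-1]]))
print(tool()[0],yaw(),plate(tool()[0]),toolmove([.5538,-.0065,.082]))
```

```text
[ 0.50355289 -0.03158385  0.08312172] 25.124091825168804 [-0.09359075 -0.070866  ] [ 0.05614342 -0.00137668  0.00111829]
```

View pics/c.png

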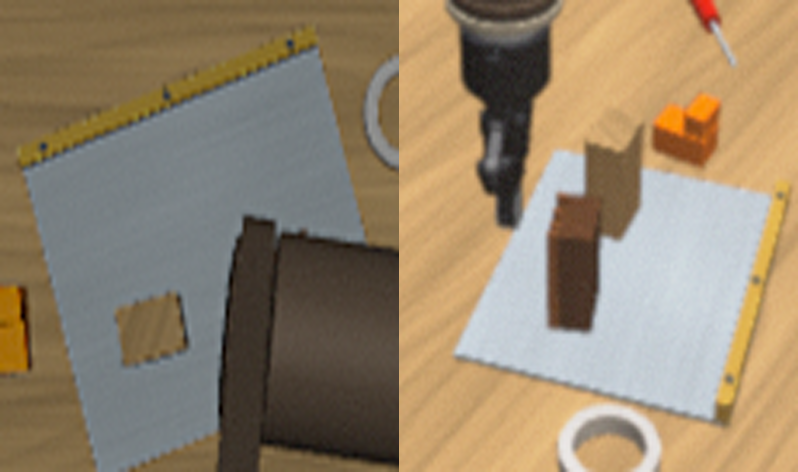

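The gripper is behind the grooved face with its tip just under the block's top edge. I start the push slowly.

Call:
play_rows(rows=[[[0.01,-0.0007,0,0,1],[0.01,-0.0007,0,0,1],[0.005,0,0,0,1],[0.005,0,0,0,1],[0.005,0,0,0,1],[0.005,0,0,0,1]]])

```text
clock: 3.98
ee_pos: [0.5392, -0.0131, 0.0825]
tcp_rot: [-3.066, -0.683, 0.0]
ft_force: [-0.8, -0.2, 0.1]
opening: 0.0001
grip_force: 0.2
```

Run:
```python
from h import *
p=look("scene")
print(tool()[0],toolmove([.5538,-.0065,.082]),bot.get_state()["ft_force"])
for t in("groove_block_head","groove_block","dome_block"):print(t,[(np.round(r["xy"],1).tolist(),round(r["conf"],2),plate(onz(p,r["xy"],.096 if "head" in t else .006)).round(3).tolist()) for r in bot.tip_of(t,p)[:1]])
```

```text
[ 0.53985743 -0.01293793  0.08252824] [1.53565922e-02 9.29219197e-05 5.36513529e-04] [ 0.67345148 -0.07435107  1.23780101]
groove_block_head [([262.1, 195.5], 0.91, [-0.017, -0.054])]
groove_block [([251.9, 220.3], 0.73, [-0.044, -0.063])]
dome_block [([265.3, 195.7], 0.94, [-0.041, 0.068])]
```

Call:
play_rows(rows=[[[0.006,0,0,0,1],[0.006,0,0,0,1],[0.006,0,0,0,1],[0.006,0,0,0,1],[0.005,0,0,0,1],[0,0,0,0,1],[0,0,0,0,1]]])

```text
clock: 5.05
ee_pos: [0.565, -0.0009, 0.0824]
tcp_rot: [-3.066, -0.684, 0.0]
ft_force: [-0.3, 0.5, -0.0]
opening: 0.0001
grip_force: 0.0
```

Run:
```python
from h import *
p=look("scene"); save(p,"x.png")
cv2.imwrite("pics/d.png",cv2.resize(p["image"][140:265,200:325],(472,472),interpolation=2)[:,:,::-1])
print(tool()[0],plate(tool()[0]),bot.get_state()["ft_force"])
for t in("groove_block_head","groove_block","groove_face"):print(t,[(np.round(r["xy"],1).tolist(),round(r["conf"],2),plate(onz(p,r["xy"],.046 if "face" in t else .026)).round(3).tolist()) for r in bot.tip_of(t,p)[:1]])
```

```text
[ 0.56494156 -0.00094458  0.08245136] [-0.02577452 -0.06045967] [-1.1301075   0.48317626  0.05642714]
groove_block_head [([291.6, 217.6], 0.85, [0.069, -0.039])]
groove_block [([262.8, 218.4], 0.91, [-0.009, -0.068])]
groove_face [([281.2, 210.7], 0.77, [0.038, -0.042])]
```

View pics/d.png

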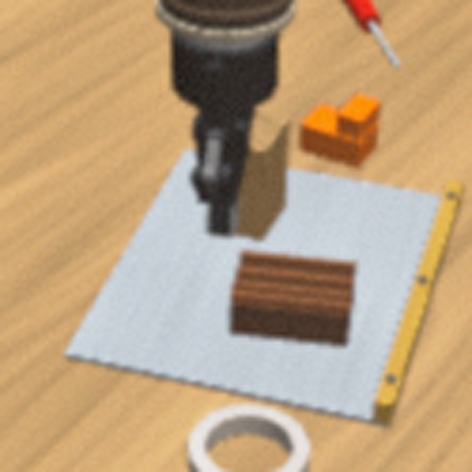

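The block lies grooves up at (292,297) in the crop, near the plate's tape side, turned a little from square. The pale block still stands. I back off and fit the block's pose.

Call:
play_rows(rows=[[[-0.025,0,0,0,0.5],[-0.025,0,0,0,0.5],[0,0,0,0,0.5],[0,0,0,0,0.5]]])

```text
clock: 5.75
ee_pos: [0.5207, -0.0222, 0.0827]
tcp_rot: [3.066, 0.683, 0.001]
ft_force: [0.2, 0.8, -0.0]
opening: 0.021
grip_force: 0.0
```

```bash
cat >> h.py <<'E'
from scipy.optimize import minimize
def fit(names=("scene","top"),x0=(.025,-.055,.12),show=None):
    S=6; D=[]
    for n in names:
        p=look(n); c0=proj(p,[*world(x0[:2]),.026]).astype(int); a,b=c0-32
        c=cv2.resize(p["image"][b:b+64,a:a+64],None,fx=S,fy=S,interpolation=cv2.INTER_CUBIC)
        h=cv2.cvtColor(c,cv2.COLOR_RGB2HSV); ci=c.astype(int)
        m=((ci.sum(2)<300)&(ci[...,0]-ci[...,2]>8)).astype(np.uint8)
        nn,l,st,ce=cv2.connectedComponentsWithStats(m); 
        k=1+np.argmax(st[1:,4]); m=(l==k).astype(np.uint8)
        hu=cv2.convexHull(np.argwhere(m)[:,::-1].astype(np.int32)); m[:]=0; cv2.fillConvexPoly(m,hu,1)
        D.append((p,a,b,m))
        if show: cv2.imwrite(f"pics/{show}_{n}.png",np.hstack([c[:,:,::-1],cv2.cvtColor(m*255,cv2.COLOR_GRAY2BGR)]))
    def cost(v):
        cs,sn=np.cos(v[2]),np.sin(v[2]); t=0
        for p,a,b,m in D:
            P=[]
            for sx in(-.045,.045):
                for sy in(-.0275,.0275):
                    w=world([v[0]+cs*sx-sn*sy,v[1]+sn*sx+cs*sy])
                    for z in(.006,.046): P.append((proj(p,[*w,z])-[a,b]+.5)*S-.5)
            h=cv2.convexHull(np.array(P,np.float32)); o=np.zeros_like(m)
            cv2.fillConvexPoly(o,(h*16).round().astype(np.int32),1,shift=4)
            t+=1-(o&m).sum()/max((o|m).sum(),1)
        return t
    sx=np.array(x0)+np.array([[0,0,0],[.01,0,0],[0,.01,0],[0,0,.12]])
    r=minimize(cost,x0,method="Nelder-Mead",options=dict(initial_simplex=sx,xatol=1e-5,fatol=1e-5))
    return r.x,r.fun
E
python3 - <<'E'
from h import *
for n in (("scene",),("scene","top")):
    v,c=fit(n,show="f"); print(n,v.round(4),np.degrees(v[2]),c)
    print("head",v[:2]+.045*np.array([np.cos(v[2]),np.sin(v[2])]),"base",v[:2]-.045*np.array([np.cos(v[2]),np.sin(v[2])]))
t=tool()[0];print(t,plate(t),yaw(),bot.get_state()["opening"])
a=cv2.imread("pics/f_scene.png");b=cv2.imread("pics/f_top.png");cv2.imwrite("pics/e.png",cv2.resize(np.vstack([a,b]),(600,600)))
E
```

```text
('scene',) [ 0.0302 -0.0539  0.1831] 10.4928650611528 0.1196616855040582
head [ 0.07447101 -0.04574448] base [-0.01402398 -0.06213466]
('scene', 'top') [ 0.0283 -0.0545  0.1861] 10.660698046218364 0.8447286558820021
head [ 0.07255636 -0.04616568] base [-0.01589023 -0.06281501]
[ 0.52065703 -0.02195604  0.08253919] [-0.07436222 -0.06692773] 25.149687910898102 0.021159987575761024
```

View pics/e.png

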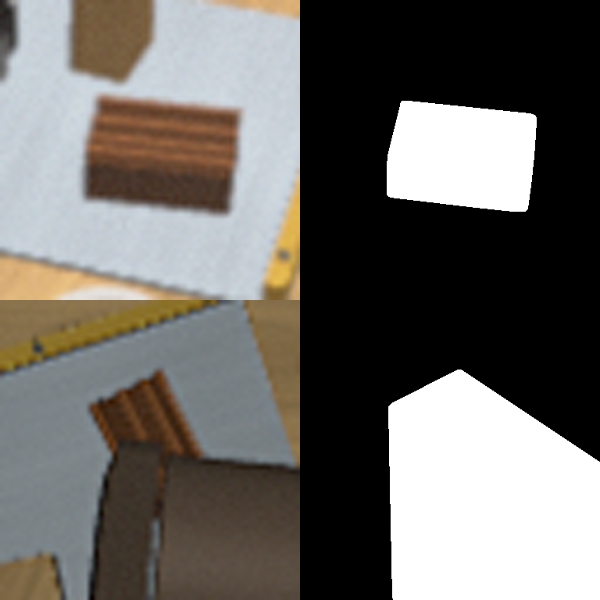

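Call:
play_rows(rows=[[[0,0,0.032,0,0.5],[0,0,0.032,0,0.5],[0,0,0,0,0.5],[0.018,0,0,0,0.5],[0.015,0,0,0,0.5],[0.005,0,0,0,0.5],[0.005,0,0,0,0.5],[0,0,0,0,0.5]]])

```text
clock: 6.9
ee_pos: [0.559, -0.0038, 0.0186]
tcp_rot: [3.066, 0.684, 0.0]
ft_force: [-0.9, 0.1, 0.2]
opening: 0.021
grip_force: 0.0
```

Run:
```python
from h import *
v,c=fit(("scene",)); print(v.round(4),np.degrees(v[2]),c)
print("head",v[:2]+.045*np.array([np.cos(v[2]),np.sin(v[2])]),"base",v[:2]-.045*np.array([np.cos(v[2]),np.sin(v[2])]))
s=bot.get_state();t=s["ee_pos"];print(t,plate(t),yaw(),s["ft_force"],s["opening"])
```

```text
[ 0.0301 -0.0546  0.1959] 11.22292715614554 0.1274862663383216
head [ 0.07423427 -0.04582319] base [-0.01404469 -0.06333961]
[ 0.55864127 -0.00384126  0.01854527] [-0.03265872 -0.06129172] 25.136756890629304 [-1.03229712 -0.50364375 -0.75620588] 0.021083191946009036
```

Call:
play_rows(rows=[[[0.006,0,0,0,0.5],[0.006,0,0,0,0.5],[0.005,0.0005,0,1.2,0.5],[0.005,0.0005,0,1.6,0.5],[0.004,0.0003,0,1.6,0.5],[0.004,0.0002,0,1.6,0.5],[0.003,0,0,1.35,0.5],[0,0,0,0,0.5]]])

```text
clock: 7.95
ee_pos: [0.5901, 0.008, 0.0185]
tcp_rot: [3.104, 0.485, 0.001]
ft_force: [0.2, -0.3, -0.6]
opening: 0.0211
grip_force: 0.0
```

Run:
```python
from h import *
v,c=fit(("scene",),x0=(.045,-.055,.05),show="g"); print(v.round(4),np.degrees(v[2]),c)
print("head",v[:2]+.045*np.array([np.cos(v[2]),np.sin(v[2])]),"base",v[:2]-.045*np.array([np.cos(v[2]),np.sin(v[2])]))
s=bot.get_state();t=s["ee_pos"];print(t,plate(t),yaw(),s["ft_force"],s["ft_torque"])
p=look("scene");q=look("top")
cv2.imwrite("pics/i.png",np.hstack([cv2.resize(q["image"][130:235,190:305],(399,472),interpolation=2)[:,:,::-1],cv2.resize(p["image"][160:260,230:330],(399,472),interpolation=2)[:,:,::-1]]))
```

```text
[ 0.0566 -0.0572  0.086 ] 4.925067282797566 0.09779639409943541
head [ 0.10139902 -0.05335393] base [ 0.01173132 -0.06108068]
[0.58993943 0.00794474 0.0185278 ] [ 0.00074412 -0.05963762] 17.7911656307984 [ 0.01883263  0.38475568 -0.13906568] [-0.04818245 -0.00396703  0.00158445]
```

View pics/i.png

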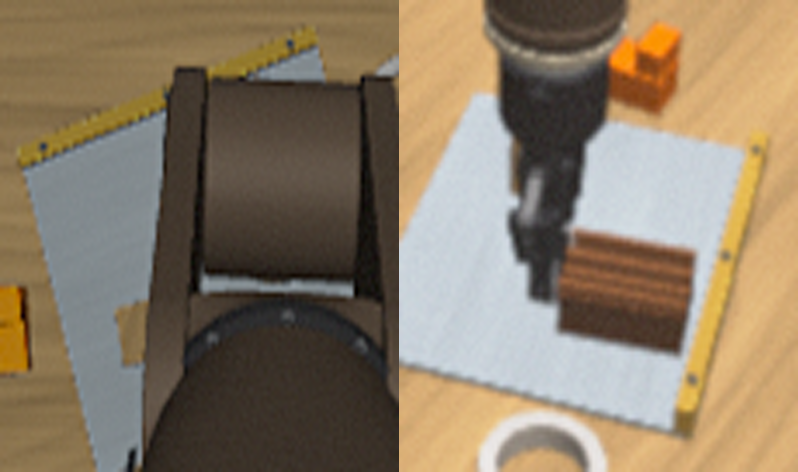

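The scene view shows the block at crop (625,293) just short of the fence, still a little askew perhaps. I refine the segmentation (colour instead of brightness).

```bash
sed -i 's/m=((ci.sum(2)<300)&(ci\[...,0\]-ci\[...,2\]>8))/m=((ci.sum(2)<400)\&(ci[...,0]-ci[...,2]>2))/' h.py
python3 - <<'E'
from h import *
v,c=fit(("scene",),x0=(.055,-.058,.03),show="g"); print(v.round(4),np.degrees(v[2]),c)
p=look("scene"); im=p["image"].astype(int)
# fence orientation from the scene: brass mask, fit line on fence's top outline
m=((im[...,0]-im[...,2]>70)&(im[...,0]>120)).astype(np.uint8); m[:, :285]=0; m[:185]=0;m[262:]=0;m[:,345:]=0
n,l,st,_=cv2.connectedComponentsWithStats(m);k=1+st[1:,4].argmax();pts=np.argwhere(l==k)[:,::-1].astype(float)
W=np.array([plate(onz(p,x,.024)) for x in pts],np.float32); r=cv2.minAreaRect(W); print(st[k],r)
L=cv2.fitLine(W,cv2.DIST_L2,0,.01,.01).ravel(); print("fence dir dev deg",np.degrees(np.arctan2(-L[0]*np.sign(L[1]),abs(L[1]))),L)
E
```

```text
[ 0.0499 -0.0467 -0.3069] -17.58246317791395 0.3119050532240304
[ 285  185   60   77 3044] ((0.14162692427635193, -0.017103686928749084), (0.1838996410369873, 0.3599690794944763), 12.850528717041016)
fence dir dev deg 1.8432949 [ 0.03216602 -0.9994825   0.15935731 -0.03812126]
```

View pics/g_scene.png

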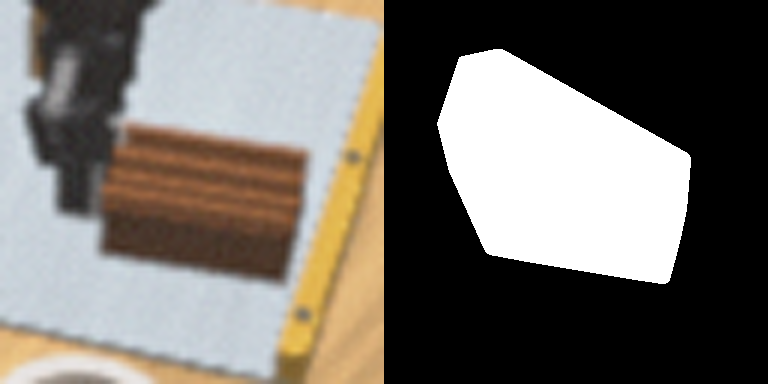

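The crop shows the block's bottom edge from (102,250) to (283,281) and far top edge (128,127)–(307,150). The mask merged with the gripper, so I work out the yaw from these corners.

Run:
```python
from h import *
p=look("scene"); c0=proj(p,[*world((.055,-.058)),.026]).astype(int)-32
f=lambda x,z: plate(onz(p,(np.array(x)+.5)/6-.5+c0,z))
for n,a,b,z in(("bottom near",(102,250),(283,281),.006),("top far",(128,127),(307,150),.046),("top head",(296,232),(307,150),.046),("plate near",(2,322),(268,377),.006),("plate far",(192,0),(378,22),.006),("fence in",(283,345),(378,55),.024)):
    A,B=f(a,z),f(b,z); d=B-A; print(n,A.round(4),B.round(4),np.degrees(np.arctan2(d[1],d[0])).round(1),np.linalg.norm(d).round(4))
```

```text
bottom near [ 0.0164 -0.0853] [ 0.1035 -0.0807] 3.0 0.0872
top far [ 0.0153 -0.0395] [ 0.1012 -0.0304] 6.0 0.0864
top head [ 0.109  -0.0912] [ 0.1012 -0.0304] 97.3 0.0613
plate near [-0.0136 -0.1481] [ 0.1111 -0.1464] 0.8 0.1247
plate far [0.0064 0.1304] [0.107  0.1414] 6.2 0.1012
fence in [ 0.1159 -0.1432] [0.1155 0.0865] 90.1 0.2297
```

Call:
play_rows(rows=[[[0.003,0,0,0,0.5],[0.003,0,0,0,0.5],[0.001,0,0,0,0.5],[0.001,0,0,0,0.5],[0,0,0,0,0.5]]])

```text
clock: 8.88
ee_pos: [0.5973, 0.0104, 0.0185]
tcp_rot: [-3.104, -0.486, 0.0]
ft_force: [-0.4, -0.5, -0.3]
opening: 0.0216
grip_force: 0.3
```

Call:
play_rows(rows=[[[0.001,0,0,0,0.5],[0.001,0,0,0,0.5],[0,0,0,0,0.5]]])

```text
clock: 9.25
ee_pos: [0.5993, 0.011, 0.0185]
tcp_rot: [-3.104, -0.486, -0.0]
ft_force: [-0.7, 1.1, -0.4]
opening: 0.0216
grip_force: 0.3
```

Call:
play_rows(rows=[[[0.001,0,0,0,0.5],[0.001,0,0,0,0.5],[0,0,0,0,0.5]]])

```text
clock: 9.62
ee_pos: [0.5995, 0.0114, 0.0184]
tcp_rot: [-3.104, -0.486, 0.005]
ft_force: [-9.6, -3.7, 7.6]
opening: 0.0212
grip_force: 5.1
```

Run:
```python
from h import *
p=look("scene"); s=bot.get_state(); print(plate(s["ee_pos"]),s["ft_force"],yaw())
cv2.imwrite("pics/j.png",cv2.resize(p["image"][184:248,250:330],None,fx=9,fy=9,interpolation=2)[:,:,::-1])
```

```text
[ 0.01088505 -0.05931725] [-8.63212511 -4.20274499  6.97353594] 17.795863332983245
```

View pics/j.png

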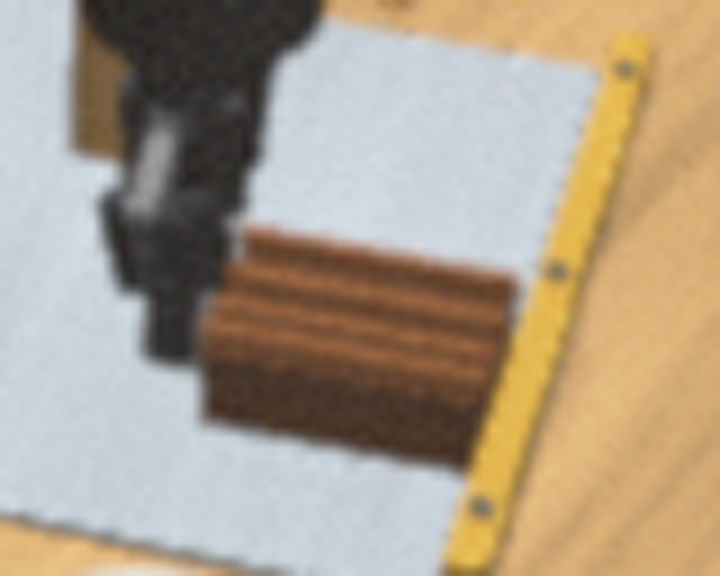

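The near head corner is at the fence (475,465), with the contact force rising to 10 N. I press slightly more to seat it, then back off and check from above.

Call:
play_rows(rows=[[[0.001,0,0,0,0.5],[0.0005,0,0,0,0.5],[0,0,0,0,0.5]]])

```text
clock: 10.05
ee_pos: [0.5996, 0.0115, 0.0183]
tcp_rot: [-3.103, -0.486, 0.008]
ft_force: [-16.8, -8.4, 13.2]
opening: 0.0212
grip_force: 8.8
```

Call:
play_rows(rows=[[[-0.002,0,0,0,0.5],[-0.008,0,0,0,0.5],[-0.03,0,0,0,0.5],[-0.03,0,-0.02,0,0.5],[0,0,-0.06,0,0.5],[0,0,-0.06,0,0.5],[0,0.06,-0.02,0,0.5],[0,0.06,0,0,0.5]]])

```text
clock: 11.05
ee_pos: [0.5741, -0.1243, 0.1811]
tcp_rot: [3.101, 0.488, 0.008]
ft_force: [2.8, 0.3, -0.4]
opening: 0.021
grip_force: 0.0
```

Call:
play_rows(rows=[[[0,0.06,0,0,0.5],[0,0.06,0,0,0.5],[0,0.06,0,0,0.5],[0,0.06,0,0,0.5],[0,0.03,0,0,0.5],[0,0,0,0,0.5]]])

```text
clock: 11.8
ee_pos: [0.6547, -0.3824, 0.1776]
tcp_rot: [3.104, 0.482, 0.001]
ft_force: [0.0, 0.8, 0.1]
opening: 0.0214
grip_force: 0.0
```

Run:
```python
from h import *
p=look("top"); q=look("scene")
c0=proj(p,[*world((.06,-.058)),.046]).astype(int)-[40,40]; x,y=c0
cv2.imwrite("pics/k.png",np.hstack([cv2.resize(p["image"][y:y+64,x:x+80],(480,384),interpolation=2)[:,:,::-1],cv2.resize(q["image"][184:248,260:314],(320,384),interpolation=2)[:,:,::-1]]))
print(c0)
for t,z in dict(groove_block_head=.026,groove_block_centre=.026,groove_face=.046,dome_block=.006).items():
  for n in(p,q): print(t,[(round(r["conf"],2),plate(onz(n,r["xy"],z)).round(4).tolist()) for r in bot.tip_of(t,n)[:1]])
```

```text
[220 121]
groove_block_head [(0.73, [0.1126, -0.0611])]
groove_block_head [(0.64, [0.1192, -0.0542])]
groove_block_centre [(0.69, [0.0664, -0.0543])]
groove_block_centre [(0.89, [0.0641, -0.0636])]
groove_face [(0.7, [0.0537, -0.0515])]
groove_face [(0.98, [0.0716, -0.0573])]
dome_block [(0.79, [-0.0412, 0.0627])]
dome_block [(0.57, [-0.0463, 0.0687])]
```

View pics/k.png

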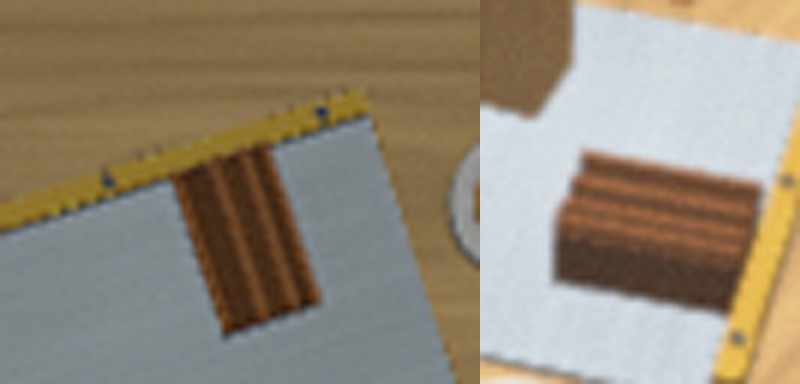

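From above, the block's head lies along the fence's inner face between (175,180) and (272,150). Its long sides lean 17°, matching the fence. I check this numerically before handing in.

Run:
```python
from h import *
p=look("top"); x0,y0=240,140
c=cv2.resize(p["image"][y0:y0+45,x0:x0+40],None,fx=8,fy=8,interpolation=2).astype(int)
m=((c[...,0]-c[...,2]>5)&(c.sum(2)<300)).astype(np.uint8)
m=cv2.morphologyEx(m,cv2.MORPH_CLOSE,np.ones((13,13),np.uint8)); m=cv2.morphologyEx(m,cv2.MORPH_OPEN,np.ones((25,25),np.uint8))
n,l,st,_=cv2.connectedComponentsWithStats(m);k=1+st[1:,4].argmax()
W=np.array([plate(onz(p,[(a+.5)/8-.5+x0,(b+.5)/8-.5+y0],.046)) for b,a in np.argwhere(l==k)],np.float32)
print(cv2.minAreaRect(W)); 
L=cv2.fitLine(W,cv2.DIST_L2,0,.01,.01).ravel(); print("axis deg",np.degrees(np.arctan(L[1]/L[0])))
for lo,hi in((.03,.05),(.05,.07),(.07,.09)):
    s=W[(W[:,0]>lo)&(W[:,0]<hi)]; print(lo,s[:,1].min(),s[:,1].max())
# fence inner line from brass/plate
h=cv2.cvtColor(p["image"],cv2.COLOR_RGB2HSV); mm=((h[...,1]<50)&(h[...,2]>90))
P=[]
for col in list(range(202,248))+list(range(268,276)):
    r=[y for y in range(135,180) if mm[y,col]]; P.append(plate(onz(p,[col,r[0]-.5],.006)))
P=np.array(P); print("fence slope deg",np.degrees(np.polyfit(P[:,1],P[:,0],1)[0]),"x",P[:,0].mean())
```

```text
((0.06854318082332611, -0.059733785688877106), (0.0573144406080246, 0.10076040774583817), 88.73314666748047)
axis deg -1.082971
0.03 -0.08712521 -0.03235125
0.05 -0.08697154 -0.03177563
0.07 -0.086845785 -0.03169507
fence slope deg -0.03280883058315866 x 0.11179287574461377
```

```bash
python3 -c "
from cell import bot; print(bot.hand_in())"
```

```text
the job is handed in; nothing more can be done
None
```

The grooved block lies on its back with its grooves up and its head end against the fence, square to it within about 1° by the top camera; the pale block is still standing, and I handed the job in at about 12 s with the arm clear.

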